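# Get the specimen cup out from behind the tube racks

### The job

The short specimen cup at the back of the grey sample tray has to go to the steel hand-over dish, but the bottle and the two tube racks are packed round it. First lift the bottle and both racks out onto the blue mat, then stand the cup in the dish, and after that put the bottle and the racks back in the tray, each where it stood at the start and square with the tray. Keep everything upright, set things down without dropping them, and leave the pen pot, the tape and the stapler alone.

Things in the scene. Friction and masses are not known exactly. Their poses are not given: they have to be found in the camera images.
- cup: short round specimen cup, white screw lid 48 mm across (from 32 to 44 mm up), body below it 43 mm across; 44 mm high, about 60 g. Origin: centre of the underside, z up. Starts in the middle of the tray's back row (away from the robot), with the bottle and racks 3 to 11 mm from it on its left, right and front; which is where differs each time.
- bottle: round brown reagent bottle with a paper band and white screw cap: body 52 mm across (53 at the band), straight up to 60 mm, then a shoulder; cap 34 mm across from 70 to 86 mm up; 86 mm high, about 160 g. Origin: centre of the underside, z up. Starts in the tray beside or in front of the cup.
- rack_four: white tube rack with four thick capped tubes (2 x 2) fixed in it. Square, 52 x 52 mm, open sides between a solid base and a solid top plate (44 to 60 mm up: grip it there, on either pair of sides); caps rise to 88 mm. About 130 g. Origin: centre of the underside, z up, x and y square to its sides. Starts in the tray beside or in front of the cup, within 5 degrees of square with it.
- rack_nine: white tube rack with nine thin capped tubes (3 x 3) fixed in it. Square, 52 x 52 mm, open sides between a solid base and a solid top plate (44 to 60 mm up: grip it there, on either pair of sides); caps rise to 88 mm. About 140 g. Origin: centre of the underside, z up, x and y square to its sides. Starts in the tray beside or in front of the cup, within 5 degrees of square with it.
- sample_tray: grey plastic tray fixed to the desk, 144 mm (its x, away from the robot) by 200 mm (its y), rim 10 mm high, 4 mm thick, floor 4 mm above the desk. Origin: centre of its underside. In its frame (x, y in mm) the cup starts near (30, 0), the other three near (30, 58), (30, -58) and (-28, 0), each within 3 mm; its front corners are empty.
- side_mat: flat blue plastic mat, fixed to the desk, 230 mm (its x) by 150 mm (its y), 3 mm thick; the side area for what is cleared. Origin: centre of its underside on the desk. Lies left or right of the tray.
- dish: small square steel hand-over dish, fixed to the desk, 86 x 86 mm outside, 80 x 80 mm inside, rim 10 mm high, floor 3 mm above the desk. Origin: centre of its underside on the desk. Lies on the other side of the tray from the mat.
- pen_pot: bystander: square cardboard-brown pen pot, 75 x 75 mm and 85 mm high, with three markers standing up to 110 mm; beyond the tray. Origin: centre of the underside.
- tape: bystander: roll of tape lying flat, 90 mm across, 24 mm high, with a 72 mm hole; beyond the tray. Origin: centre of the underside.
- stapler: bystander: black desk stapler, 32 mm (its x) by 130 mm (its y), 40 mm high; between the robot and the tray. Origin: centre of the underside.

How it is judged:
By the outcome, as a careful person would: the job done as asked, in the order asked, and still so for the second after the job is handed in, with the robot touching nothing.
It also fails if it takes over 144 s, if anything falls off the work surface, if the arm or the gripper's body presses on something with over 40 N, if the wrist force passes 120 N, or if a joint passes its speed limit or range.

### The arm

A 7-joint arm with a two-finger parallel gripper is mounted at the origin on the work surface. World frame = base frame: x ahead of the robot, y to its left, z up, the work surface at z = 0. Lengths are in m, angles in rad, forces in N, time in s.
With the tool pointing down it reaches from about 0.425 to 0.925 m from the base axis. Payload 6.8 kg.
Tool frame: the origin (TCP) lies on the front face of the gripper's body, between the roots of the fingers; the fingertips stand 73 mm ahead of it and the grasp point (between the pads) lies 54 mm ahead of it (env.nose_length is the distance from the TCP to the fingertips, in m); z points along the fingers, y is the direction in which the jaws open and shut (so a half turn about z gives the same grasp; the last joint's range is limited). The gripper opens to 85 mm and grips with 20 to 120 N. Pads are 22 mm wide; open, the fingers measure 114 mm over their backs; the gripper's body (76 mm by 85 mm) begins 54 mm behind the grasp point. The pads swing forward as they close: fully open they stand 13 mm farther back than shut.
Start: joints at [-1.37, 0.477, 0.022, 1.555, -0.011, 1.109, -0.083], TCP at [0.205, 0.643, 0.304] pointing down, gripper open.
Joint ranges: [-2.96, 2.96], [-0.34, 2.1], [-1.41, 1.46], [0.24, 2.44], [-1.37, 4.51], [0.17, 1.92], [-2.96, 2.96]. Speed limits (rad/s): [2.39, 2.39, 3.14, 3.14, 3.14, 3.14, 3.14].

### API

Orientations are given as a unit quaternion [w, x, y, z].
In Python, from cell import env, kin, camera, calibration, job gives the robot as it stands. The module is installed in compiled form; this text tells all that it offers. Calls block until the motion is done:
- env.reach(position, orientation): joint-space move of the TCP to a pose.
- env.movel(position, velocity=0.15, rot=None, stop_force=None): straight line of the TCP; rot=None keeps the orientation; velocity is the mean speed in m/s. With stop_force (N) it stops when the force on the tool has changed by that much, and returns True; else False.
- env.goto_joints(angles): joint-space move.
- env.grip(opening, f_grip=None): finger opening in m; f_grip is the grip in N (None keeps the last); returns when the fingers have stopped.
- env.dwell(seconds).
- kin.inverse_kinematics(position, orientation): joint angles nearest the present ones, or None.
- env.get_state(): the state.
- camera(name): name is "side" or "top" or "wrist"; returns (picture, depth): 384x512x3 uint8, blue, green, red; 384x512 float32, m along the optical axis (not along the pixel's ray), 0 where there is no reading.
- calibration(name): a dict with "fx", "fy", "cx", "cy" (pixels), "k1" (the pictures are not rectified: a ray, as slopes to the right and down, at radius r is drawn at 1 + k1 r^2 times it, then the intrinsics apply), "rvec" (rotation vector, rad) and "tvec" (3), from world to camera coordinates, as OpenCV has them. Camera axes: x right, y down, z forward; pixel columns grow to the right and rows downward; lengths in m; the calibration is good to about 2 mm. A picture is of the moment at which its call begins: read the wrist's pose just before it. calibration takes no time and is no camera call; for the wrist camera it gives the pose at the moment of the call.
A pose or a line that the arm cannot do raises env.PlanningError and nothing moves.
- job.job_done(): hands the job in, once; it reports no verdict.
The state is a dict: "time": time; "qpos": joint angles; "joint_velocities": joint speeds; "joint_torque": joint torques, N m; "tcp_pos": TCP position; "orientation": TCP orientation; "force": force on the tool from outside, world axes, zero at the start; "torque": the same for the moment, N m; "opening": finger opening in m.
Only numpy, scipy, OpenCV 4.12 (cv2) and the standard library are available. Lean on these libraries where they do the work, as an engineer would, in place of code of your own. Each camera call takes 0.05 s, during which the arm holds its last target.

## Working session

There is one attempt and no reset: what is moved stays moved. The work goes in short steps, each a Python script; the robot and the scene stay as the last script left them, time stands still between calls to the robot, and variables do not carry over. Pictures are saved under pics/ and viewed, and the job is handed in when it is done.

```bash
mkdir -p pics; ls
python3 - <<'E'
from cell import env,kin,camera,calibration,job
import cv2
s=env.get_state(); print(s)
for n in ["side","top","wrist"]:
    p,d=camera(n); cv2.imwrite(f"pics/{n}0.png",p); 
    import numpy as np; np.save(f"pics/{n}0.npy",d)
    print(n,calibration(n))
E
```

```text
pics
{'time': 0.0, 'qpos': array([-1.37006127,  0.47780748,  0.02234109,  1.55646994, -0.01151148,
        1.10928058, -0.0831049 ]), 'joint_velocities': array([-4.79333225e-04,  4.83874773e-04,  1.54592075e-03,  6.79935274e-04,
        5.93586194e-05, -3.94973983e-04, -1.41794941e-03]), 'joint_torque': array([ 5.99228915e-04, -5.96460056e+01,  1.60813842e+00, -2.81198716e+01,
        1.25054520e-02,  9.18241072e-03, -7.56527982e-06]), 'tcp_pos': array([0.20502807, 0.64262131, 0.30291285]), 'orientation': array([-7.79864694e-05,  1.53799485e-01,  9.88101652e-01, -9.15307866e-04]), 'force': array([-0.37458522, -0.27318791,  0.73703304]), 'torque': array([0.05765348, 0.00366417, 0.02842881]), 'opening': 0.08524364976053861}
side {'fx': 370.86963096971374, 'fy': 370.86963096971374, 'cx': 260.0870564904103, 'cy': 193.66968277644722, 'k1': -0.037900183092809445, 'rvec': array([ 2.43365569, -0.10773196,  0.01231304]), 'tvec': array([-0.57806546,  0.07075116,  0.82176717])}
top {'fx': 358.62702003041954, 'fy': 358.62702003041954, 'cx': 258.4750524061822, 'cy': 196.45142752700215, 'k1': 0.03467651866189431, 'rvec': array([ 2.12963097, -2.10413013,  0.18857133]), 'tvec': array([0.00130486, 0.59189904, 0.92834826])}
wrist {'fx': 342.6477308002936, 'fy': 342.6477308002936, 'cx': 258.40533199353445, 'cy': 191.63775724360295, 'k1': -0.10543060800464155, 'rvec': array([-2.33501227, -1.70730451, -0.25092769]), 'tvec': array([-0.67372479, -0.0394806 ,  0.37962709])}
```

View pics/top0.png

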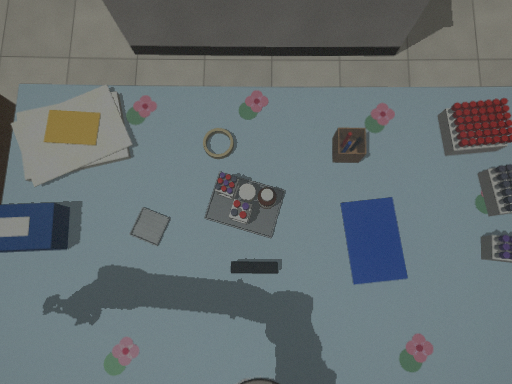

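View pics/side0.png

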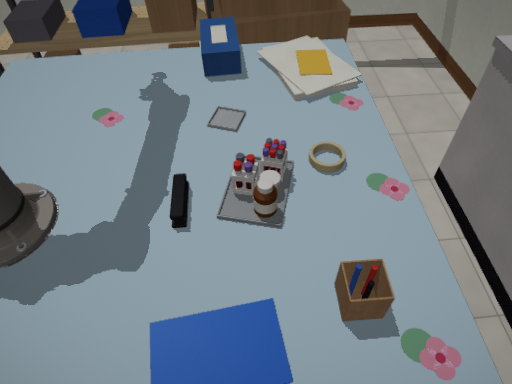

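View pics/wrist0.png

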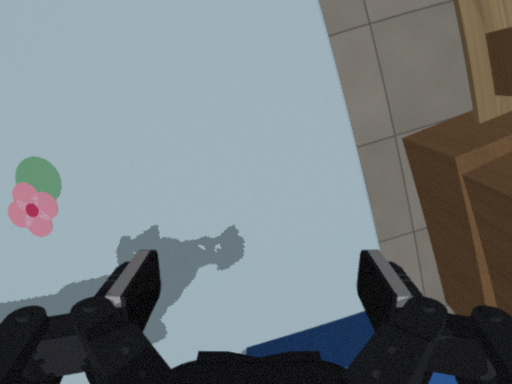

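```bash
cat > h.py <<'E'
from cell import env,kin,camera,calibration,job
import cv2, numpy as np
def K(c): return np.array([[c['fx'],0,c['cx']],[0,c['fy'],c['cy']],[0,0,1]])
def D(c): return np.array([c['k1'],0,0,0,0.])
def cen(c):
    R=cv2.Rodrigues(c['rvec'])[0]; return -R.T@c['tvec'],R
def ray(c,uv,z):
    uv=np.atleast_2d(np.asarray(uv,float))
    n=cv2.undistortPoints(uv[:,None],K(c),D(c))[:,0]
    o,R=cen(c); d=np.c_[n,np.ones(len(n))]@R
    return o+d*((z-o[2])/d[:,2])[:,None]
def proj(c,P):
    return cv2.projectPoints(np.atleast_2d(np.asarray(P,float)),c['rvec'],c['tvec'],K(c),D(c))[0][:,0]
def points(c,depth):
    v,u=np.mgrid[0:384,0:512]; uv=np.c_[u.ravel(),v.ravel()].astype(float)
    n=cv2.undistortPoints(uv[:,None],K(c),D(c))[:,0]; o,R=cen(c)
    d=np.c_[n,np.ones(len(n))]*depth.ravel()[:,None]
    return (d@R+o).reshape(384,512,3)
def down(yaw):  # tool z down, tool y (jaw axis) at angle yaw in world xy
    a=np.array([np.cos(yaw),np.sin(yaw),0]); z=np.array([0,0,-1.]); x=np.cross(a,z)
    from scipy.spatial.transform import Rotation as Ro
    q=Ro.from_matrix(np.c_[x,a,z]).as_quat(); return q[[3,0,1,2]]
E
python3 - <<'E'
from h import *
for n in ["top","side","wrist"]:
    c=calibration(n); print(n,cen(c)[0],cen(c)[1][2])
c=calibration("top")
print(ray(c,[[245,205],[267,195],[241,208],[228,184],[247,191],[374,240],[150,226]],0.01).round(3))
p=cv2.imread("pics/top0.png"); cv2.imwrite("pics/topc.png",cv2.resize(p[120:300,120:420],(800,480),interpolation=cv2.INTER_CUBIC))
E
```

```text
top [ 0.40674636 -0.00401513  1.02309235] [ 0.18800087  0.01264542 -0.98208745]
side [ 0.55044833 -0.52526644  0.65997613] [ 0.03756951  0.64739531 -0.76122785]
wrist [0.13579614 0.66447233 0.37365288] [ 0.2757468  -0.0894936  -0.95705517]
[[ 0.575  0.047  0.01 ]
 [ 0.605 -0.015  0.01 ]
 [ 0.567  0.059  0.01 ]
 [ 0.636  0.098  0.01 ]
 [ 0.616  0.042  0.01 ]
 [ 0.481 -0.315  0.01 ]
 [ 0.512  0.315  0.01 ]]
```

View pics/topc.png

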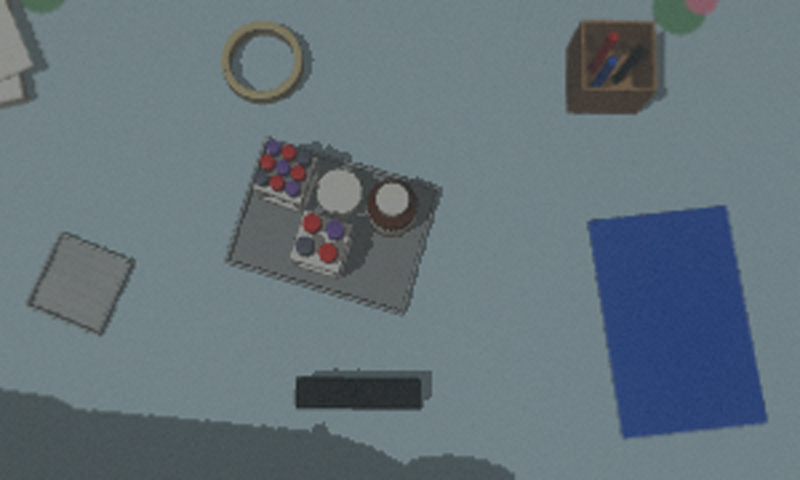

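Run:
```python
from h import *
env.reach([0.545,0.06,0.33],down(np.deg2rad(74)))
c=calibration("wrist"); p,d=camera("wrist"); cv2.imwrite("pics/w1.png",p); np.save("pics/w1.npy",d)
import pickle; pickle.dump(c,open("pics/w1.pkl","wb"))
print(env.get_state()['time'],env.get_state()['tcp_pos'],env.get_state()['qpos'])
```

```text
2.6 [0.54501304 0.06112097 0.32987998] [-0.62556168  0.25667344  0.48415746  1.85616641 -0.13597369  1.06129445
  1.20494517]
```

View pics/w1.png

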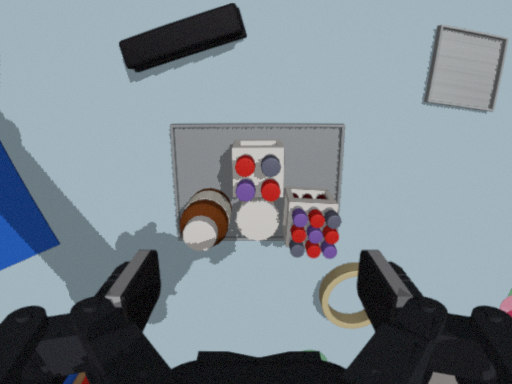

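Run:
```python
from h import *
p=cv2.imread("pics/w1.png"); cv2.imwrite("pics/w1c.png",cv2.resize(p[110:270,155:355],(800,640)[:2] and (750,600),interpolation=cv2.INTER_CUBIC))
import pickle;c=pickle.load(open("pics/w1.pkl","rb")); d=np.load("pics/w1.npy"); P=points(c,d)
for uv in [(200,150),(100,200),(258,145),(258,219),(200,233),(245,166),(315,236),(270,190),(470,70),(10,230)]: print(uv,P[uv[1],uv[0]].round(4), p[uv[1],uv[0]])
```

```text
(200, 150) [ 0.5227 -0.0041  0.0042] [142 139 135]
(100, 200) [ 0.5475 -0.1472  0.0007] [188 178 159]
(258, 145) [0.5285 0.0649 0.0515] [161 165 166]
(258, 219) [0.6078 0.0424 0.0481] [190 193 196]
(200, 233) [ 0.5901 -0.0118  0.0915] [190 194 197]
(245, 166) [0.5376 0.05   0.093 ] [ 40  42 186]
(315, 236) [0.6241 0.0961 0.0917] [155  82 113]
(270, 190) [0.566  0.066  0.0931] [ 30  36 185]
(470, 70) [0.5162 0.3231 0.0036] [162 161 157]
(10, 230) [ 0.551  -0.287   0.0045] [174  86  32]
```

View pics/w1c.png

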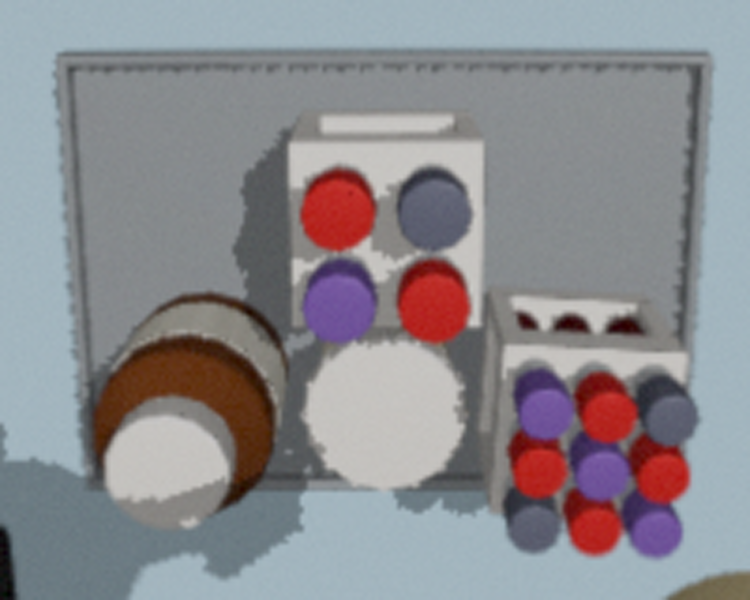

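```bash
cat > m1.py <<'E'
from h import *
import pickle;c=pickle.load(open("pics/w1.pkl","rb")); d=np.load("pics/w1.npy"); p=cv2.imread("pics/w1.png").astype(int); P=points(c,d)
print("cam",cen(c)[0].round(3))
b,g,r=p[...,0],p[...,1],p[...,2]
grey=((b-r)/(b+1.)<0.11).astype(np.uint8)
def line(pts,n=4):
    pts=np.array(pts,np.float32)
    for _ in range(n):
        vx,vy,x0,y0=cv2.fitLine(pts,cv2.DIST_HUBER,0,.01,.01).ravel()
        e=(pts[:,0]-x0)*-vy+(pts[:,1]-y0)*vx
        k=abs(e)<max(2*np.median(abs(e)),.0005); pts=pts[k]
    return np.array([x0,y0]),np.array([vx,vy]),np.std(e[k]),len(pts)
def first(seq): 
    i=np.flatnonzero(seq); return i[0] if len(i) else None
front=[(u,110+first(grey[110:160,u])-.5) for u in range(185,335)]
left=[(150+first(grey[v,150:230])-.5,v) for v in range(132,190)]
right=[(365-first(grey[v,300:366][::-1])+.5,v) for v in range(132,188)]
L={}
for n,s in dict(front=front,left=left,right=right).items():
    w=ray(c,s,0.010)[:,:2]; L[n]=line(w); o,v,sd,k=L[n]; print(n,o.round(4),np.rad2deg(np.arctan2(v[1],v[0])).round(2),"sd",sd.round(5),k)
# back rim by column near u=222..235 and 280
back=[(u,255-first(grey[200:256,u][::-1])+.5) for u in list(range(268,285))]
w=ray(c,back,0.010)[:,:2]; print("back",back[::4],w[::4].round(4))
def ang(v,ref): 
    a=np.rad2deg(np.arctan2(v[1],v[0])); return (a-ref+90)%180-90+ref
af=ang(L['front'][1],90)-90; al=ang(L['left'][1],0); ar=ang(L['right'][1],0)
print("angles",af,al,ar)
yaw=np.deg2rad(np.average([af,al,ar],weights=[2,.6,.6]))
X=np.array([np.cos(yaw),np.sin(yaw)]);Y=np.array([-X[1],X[0]])
fx=X@L['front'][0]; yl=Y@L['left'][0]; yr=Y@L['right'][0]
print("width",yr-yl, "back depth",(w@X).max()-fx)
T=X*(fx+.072)+Y*(yl+yr)/2
print("TRAY",T.round(4),np.rad2deg(yaw).round(2))
def tf(q): q=np.asarray(q)-T; return np.array([q@X,q@Y])*1000
# caps
z=P[...,2]
hsv=cv2.cvtColor(p.astype(np.uint8),cv2.COLOR_BGR2HSV)
top=((z>.085)&(z<.099)&(P[...,0]>.48)&(P[...,0]<.68)&(abs(P[...,1]-.04)<.11)).astype(np.uint8); top[245:,:170]=0; top[245:,350:]=0
n,lab,st,ce=cv2.connectedComponentsWithStats(top,connectivity=4)
for i in range(1,n):
    if st[i,4]<60: continue
    m=lab==i; uv=np.argwhere(m)[:,::-1]; q=ray(c,uv,.092)[:,:2]; print("cap",st[i,4],uv.mean(0).round(1),q.mean(0).round(4),tf(q.mean(0)).round(1),"zmed",np.median(z[m]).round(4), "ext mm",(1000*(q@X).ptp() if hasattr(q,'ptp') else 1000*np.ptp(q@X)).round(1),(1000*np.ptp(q@Y)).round(1),p[m].mean(0).round(0))
cupm=((z>.044)&(z<.052)&(b>170)&(abs(b-r)<25)).astype(np.uint8); cupm=cv2.morphologyEx(cupm,cv2.MORPH_OPEN,np.ones((3,3)))
n,lab,st,ce=cv2.connectedComponentsWithStats(cupm)
i=1+st[1:,4].argmax(); q=ray(c,np.argwhere(lab==i)[:,::-1],.048)[:,:2]; 
hh=cv2.convexHull((q*1000).astype(np.float32)); (x0,y0),rr=cv2.minEnclosingCircle(hh)
print("cup",st[i],q.mean(0),tf(q.mean(0)),tf([x0/1000,y0/1000]),rr)
pickle.dump((T,yaw),open("tray.pkl","wb"))
E
python3 m1.py
```

```text
cam [0.475 0.081 0.4  ]
front [0.5113 0.0697] 74.13 sd 0.00012 150
left [ 0.5244 -0.0387] -15.89 sd 0.00027 45
right [0.579  0.1529] -16.4 sd 0.00026 44
back [(268, np.float64(239.5)), (272, np.float64(240.5)), (276, np.float64(240.5)), (280, np.float64(240.5)), (284, np.float64(241.5))] [[0.6519 0.0427]
 [0.6546 0.0471]
 [0.656  0.0519]
 [0.6573 0.0567]
 [0.66   0.0612]]
angles -15.874481 -15.894783 -16.396591
width 0.19924397678742523 back depth 0.1453693445320553
TRAY [0.5802 0.0489] -15.98
cap 325 [244.7 166.2] [0.5379 0.0496] [-40.9 -11. ] zmed 0.0923 ext mm 18.8 17.5 [ 37.  42. 175.]
cap 325 [270.5 166. ] [0.5442 0.0725] [-41.1  12.7] zmed 0.0924 ext mm 18.8 17.6 [110.  95.  92.]
cap 314 [245.2 190.8] [0.5606 0.0433] [-17.3 -10.8] zmed 0.0924 ext mm 19.6 17.9 [146.  81. 107.]
cap 317 [270.4 190.7] [0.5671 0.0661] [-17.3  12.9] zmed 0.0925 ext mm 18.6 17.9 [ 36.  40. 172.]
cap 589 [298.4 233.8] [0.6173 0.0809] [26.8 40.9] zmed 0.0923 ext mm 49.1 15.7 [ 93.  68. 118.]
cap 1148 [322.9 235.3] [0.6255 0.1037] [28.5 65.2] zmed 0.0922 ext mm 50.6 32.1 [ 81.  60. 130.]
cap 875 [199.2 234.7] [ 0.5915 -0.013 ] [ 27.9 -56.4] zmed 0.0905 ext mm 35.4 33.1 [169. 171. 173.]
cup [ 237  201   41   39 1253] [0.60875452 0.04114252] [29.57929106  0.38249356] [29.91440099  0.16375184] 23.500755310058594
```

```bash
cat >> m1.py <<'E'
print('-----')
from scipy.spatial import KDTree
def lattice(pts,n):
    pts=np.array(pts); g=(np.arange(n)-(n-1)/2); G=np.array([(a,b_) for a in g for b_ in g])
    t=np.array([[pt@X,pt@Y] for pt in pts]); c0=t.mean(0)
    # pitch guess & nearest assignment
    pitch=(np.ptp(t[:,0])+np.ptp(t[:,1]))/2/(n-1)
    idx=KDTree(G*pitch).query(t-c0)[1]
    M,inl=cv2.estimateAffinePartial2D((G[idx]).astype(np.float64),t*1000)
    cc=M[:,2]/1000; a=np.rad2deg(np.arctan2(M[1,0],M[0,0]))
    res=(G[idx]@M[:,:2].T+M[:,2]-t*1000)
    ctr=X*cc[0]+Y*cc[1]
    return ctr,a,np.hypot(M[0,0],M[1,0]),np.abs(res).max(),len(set(idx))
top=((z>.0885)&(z<.099)).astype(np.uint8); top[250:,:170]=0; top[262:]=0
H,S,V=[hsv[...,k] for k in range(3)]
sat=S>95
red=sat&((H<12)|(H>168)); pur=(S>60)&(H>120)&(H<165); dk=(S<75)&(V<140)
res={}
for nm,box,n in [("rack_four",(225,150,290,210),2),("rack_nine",(286,200,350,262),3)]:
    pts=[]
    for col in (red,pur,dk):
        m=np.zeros_like(top); u0,v0,u1,v1=box; m[v0:v1,u0:u1]=(top.astype(bool)&col)[v0:v1,u0:u1]
        k,lab,st,ce=cv2.connectedComponentsWithStats(m,connectivity=4)
        for i in range(1,k):
            if st[i,4]>=70: pts.append(ray(c,[ce[i]],.092)[0,:2]); print(nm,ce[i].round(1),st[i,4])
    ctr,a,pitch,e,k=lattice(pts,n); res[nm]=(ctr,a); print(nm,len(pts),k,ctr.round(4),tf(ctr).round(2),"rel yaw",round(a,2),"pitch",pitch,"maxres",e)
m=((z>.0865)&(z<.095)&(S<60)&(V>90)).astype(np.uint8); m[:,:175]=0;m[:,230:]=0;m[:205]=0; m[252:]=0
uv=np.argwhere(m)[:,::-1]; q=ray(c,uv,.090)[:,:2]; (x0,y0),rr=cv2.minEnclosingCircle((q*1000).astype(np.float32)); print("bottle",q.mean(0),tf(q.mean(0)),tf([x0/1e3,y0/1e3]),rr)
res["bottle"]=(q.mean(0),0)
# rack plates, edges at z=.064
m=(z>.060)&(z<.068)
for nm,box in [("rack_four",(225,140,292,200)),("rack_nine",(284,195,345,250))]:
    mm=np.zeros_like(m); u0,v0,u1,v1=box; mm[v0:v1,u0:u1]=m[v0:v1,u0:u1]
    q=ray(c,np.argwhere(mm)[:,::-1],.064)[:,:2]; t=np.array([tf(a) for a in q]); print(nm,"plate x",np.percentile(t[:,0],[.5,99.5]).round(1),"y",np.percentile(t[:,1],[.5,99.5]).round(1))
pickle.dump((T,yaw,res),open("start.pkl","wb"))
E
python3 m1.py | sed -n '/---/,$p'
```

```text
-----
rack_four [244.7 166.4] 308
rack_four [270.3 191.2] 292
rack_four [245.1 191.1] 295
rack_four [270.5 166.3] 312
rack_four 4 4 [0.5527 0.0577] [-28.84   0.91] rel yaw 0.22 pitch 23.75968372105199 maxres 0.08288624318117854
rack_nine [317. 220.] 179
rack_nine [298.5 234.7] 178
rack_nine [331.3 236.7] 158
rack_nine [313.2 250.4] 158
rack_nine [300.  219.2] 177
rack_nine [315.2 235.7] 169
rack_nine [329.2 251.2] 155
rack_nine [333.4 220.9] 166
rack_nine [297.  249.8] 159
rack_nine 9 9 [0.6235 0.0962] [28.57 57.38] rel yaw -3.33 pitch 16.331161564134874 maxres 0.31124083662678004
bottle [ 0.59250184 -0.01378224] [ 29.07172148 -56.89420614] [ 28.97846121 -57.30805236] 17.753820419311523
rack_four plate x [-54.1  -2.2] y [-24.9  26.9]
rack_nine plate x [ 2.1 53.4] y [30.5 83.8]
```

```bash
cat > m2.py <<'E'
from h import *
import pickle
T,yaw,res=pickle.load(open("start.pkl","rb"))
c=calibration("top"); p=cv2.imread("pics/top0.png").astype(int); b,g,r=p[...,0],p[...,1],p[...,2]
m=((b-r>80)&(np.arange(512)[None]>320)&(np.arange(512)[None]<420)).astype(np.uint8)
k=max(cv2.findContours(m,0,1)[0],key=cv2.contourArea)[:,0]
q=ray(c,k,.003)[:,:2]; (cx,cy),wh,a=cv2.minAreaRect((q*1000).astype(np.float32)); print("mat",cx,cy,wh,a)
def dish(c,p,z,box):
    b,r=p[...,0],p[...,2]; u0,v0,u1,v1=box
    m=np.zeros(b.shape,np.uint8); m[v0:v1,u0:u1]=(((b-r)/(b+1.)<0.11))[v0:v1,u0:u1]
    k=max(cv2.findContours(m,0,1)[0],key=cv2.contourArea)[:,0]
    q=ray(c,k,z)[:,:2]; print(cv2.minAreaRect((q*1000).astype(np.float32)))
dish(c,p,.01,(125,200,180,250)); dish(c,p,.01,(200,165,292,242))
cw=pickle.load(open("pics/w1.pkl","rb")); pw=cv2.imread("pics/w1.png").astype(int)
dish(cw,pw,.01,(410,10,511,125))
E
python3 m2.py
```

```text
mat 475.1044921875 -294.594970703125 (0.0, 0.0) 0.0
((512.15283203125, 316.5289611816406), (88.5934829711914, 85.74050903320312), 68.58811950683594)
((578.6561889648438, 49.11958312988281), (199.7183837890625, 144.60574340820312), 74.12952423095703)
((513.31298828125, 315.9416198730469), (90.25865936279297, 86.34272766113281), 68.51461791992188)
```

```bash
sed -i 's/b-r>80/b-r>60/' m2.py; python3 m2.py | head -1
python3 - <<'E'
from h import *
p=cv2.imread("pics/top0.png"); print(p[240,374],p[210,360],p[60:62,10], p[270,390])
E
```

```text
mat 482.8411865234375 -313.849609375 (227.62094116210938, 148.23455810546875) 7.545887470245361
[119  69  46] [118  67  45] [[114 125 125]
 [116 123 123]] [117  67  44]
```

```bash
cat > ops.py <<'E'
from h import *
import pickle
T,tyaw,res=pickle.load(open("start.pkl","rb"))
X=np.array([np.cos(tyaw),np.sin(tyaw)]);Y=np.array([-X[1],X[0]])
MAT=np.array([.4828,-.3138]); ma=np.deg2rad(7.55); MX=np.array([np.cos(ma),np.sin(ma)])
MYAW=ma+np.pi/2
SLOT={"rack_four":MAT-.074*MX,"rack_nine":MAT,"bottle":MAT+.074*MX}
DISH=np.array([.5130,.3160])
HI=.24
def st(msg=""):
    s=env.get_state(); print(msg,"t",round(s['time'],2),"tcp",s['tcp_pos'].round(4),"op",round(s['opening'],4),"F",s['force'].round(1)); return s
def pick(xy,yaw,z,pre=.074,f=35,lift=True):
    q=down(yaw); xy=list(xy)
    env.movel(xy+[HI],velocity=.3,rot=q); env.grip(pre)
    env.movel(xy+[z+.02],velocity=.2); 
    if env.movel(xy+[z],velocity=.06,stop_force=15): st("CONTACT on descent"); raise SystemExit
    env.grip(.03,f); s=st("gripped")
    if lift: env.movel(xy+[z+.03],velocity=.08); env.movel(xy+[HI],velocity=.25); st("lifted")
    return s
def place(xy,yaw,z,open_=.074):
    q=down(yaw); xy=list(xy)
    env.movel(xy+[HI],velocity=.25,rot=q)
    env.movel(xy+[z+.012],velocity=.2)
    env.dwell(.2)
    r=env.movel(xy+[z-.003],velocity=.02,stop_force=3); st(f"down contact={r} expected z {z:.4f}")
    env.grip(open_); env.movel(xy+[z+.05],velocity=.12); env.movel(xy+[HI],velocity=.3)
E
python3 - <<'E'
from ops import *
print(env.nose_length)
for n,yaw in [("rack_four",tyaw+np.pi/2+np.deg2rad(res["rack_four"][1])),("rack_nine",tyaw+np.deg2rad(res["rack_nine"][1])),("bottle",tyaw)]:
    for a in (yaw,yaw+np.pi):
        print(n,np.rad2deg(a).round(1),[kin.inverse_kinematics(list(res[n][0])+[z],down(a)) is not None and kin.inverse_kinematics(list(res[n][0])+[z],down(a)).round(2) for z in (.1,.24)])
for n in SLOT:
    for a in (MYAW,MYAW+np.pi):
        k=kin.inverse_kinematics(list(SLOT[n])+[.1],down(a)); print(n,np.rad2deg(a).round(1),k if k is None else k.round(2))
for a in (0,45,90,135,180): 
    k=kin.inverse_kinematics(list(DISH)+[.1],down(np.deg2rad(a-21.5))); print(a,k if k is None else k.round(2))
E
```

```text
0.0726
rack_four 74.2 [array([-0.49,  0.59,  0.36,  2.01, -0.35,  0.6 ,  1.4 ]), array([-0.58,  0.38,  0.46,  1.93, -0.21,  0.88,  1.28])]
rack_four 254.2 [array([-0.87,  0.79,  0.91,  2.03, -0.9 ,  0.79, -1.25]), array([-0.99,  0.58,  1.07,  1.95, -0.61,  0.98, -1.47])]
rack_nine -19.3 [array([-0.7 ,  0.75,  0.63,  1.84, -0.62,  0.76, -0.06]), array([-0.77,  0.57,  0.74,  1.76, -0.45,  0.99, -0.19])]
rack_nine 160.7 [array([-0.34,  0.65,  0.13,  1.81, -0.12,  0.69,  2.65]), array([-0.38,  0.47,  0.17,  1.74, -0.1 ,  0.94,  2.64])]
bottle -16.0 [array([-0.53,  0.7 ,  0.62,  1.93, -0.61,  0.71,  0.18]), array([-0.64,  0.51,  0.76,  1.86, -0.42,  0.94,  0.03])]
bottle 164.0 [array([-0.18,  0.61,  0.13,  1.91, -0.13,  0.64,  2.89]), array([-0.24,  0.41,  0.2 ,  1.83, -0.1 ,  0.91,  2.87])]
rack_four 97.6 [ 0.16  0.58  0.5   2.09 -0.5   0.58  2.71]
rack_four 277.6 [-0.04  0.68  0.79  2.1  -0.79  0.68 -0.15]
rack_nine 97.6 [ 0.13  0.63  0.44  1.96 -0.44  0.64  2.56]
rack_nine 277.6 [-0.14  0.78  0.85  1.98 -0.85  0.78 -0.22]
bottle 97.6 [ 0.11  0.69  0.41  1.82 -0.4   0.71  2.44]
bottle 277.6 [-0.19  0.87  0.89  1.84 -0.87  0.88 -0.31]
0 [-1.07  0.7   0.58  1.9  -0.57  0.71 -0.53]
45 [-0.98  0.66  0.43  1.9  -0.42  0.68  0.13]
90 [-0.87  0.63  0.29  1.89 -0.28  0.66  0.79]
135 [-0.81  0.62  0.2   1.89 -0.19  0.65  1.49]
180 [-0.72  0.62  0.08  1.88 -0.08  0.65  2.18]
```

Run:
```python
from ops import *
n="rack_four"; xy,a=res[n]; yw=tyaw+np.pi/2+np.deg2rad(a)
pick(xy,yw,.105)
p,d=camera("wrist"); cv2.imwrite("pics/w2.png",p)
place(SLOT[n],MYAW,.104)
c=calibration("wrist");p,d=camera("wrist"); cv2.imwrite("pics/w3.png",p); st("end")
```

```text
gripped t 4.85 tcp [0.553  0.0578 0.1053] op 0.0515 F [ 0.8 -0.7  2.4]
lifted t 5.94 tcp [0.5523 0.0578 0.2396] op 0.0515 F [-0.5  0.3 -2.9]
down contact=True expected z 0.1040 t 9.32 tcp [ 0.4094 -0.3233  0.1042] op 0.0515 F [-0.8  0.5  5.5]
end t 10.72 tcp [ 0.409  -0.3229  0.2391] op 0.074 F [-0.3  0.9  0.8]
```

```bash
python3 -c "
import cv2,numpy as np
cv2.imwrite('pics/w23.png',cv2.resize(np.hstack([cv2.imread('pics/w2.png'),cv2.imread('pics/w3.png')]),(800,300)))"
```

```text
(no output)
```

View pics/w23.png

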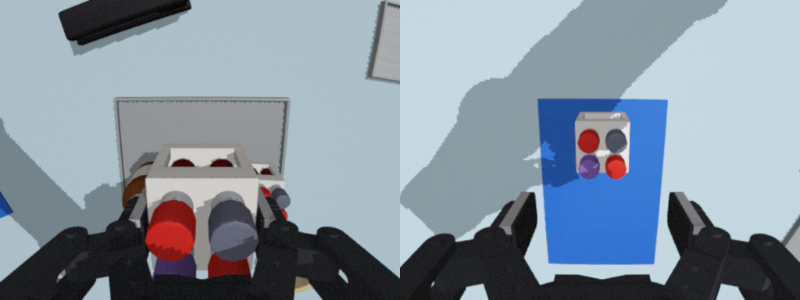

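The left half shows rack_four held squarely by its plate. The right half shows it upright on the mat, well inside the edges (about (600,145) in the pair). Next are rack_nine and the bottle.

Run:
```python
from ops import *
n="rack_nine"; xy,a=res[n]
pick(xy,tyaw+np.deg2rad(a),.105); place(SLOT[n],MYAW-np.pi,.104)
n="bottle"; xy,a=res[n]
pick(xy,tyaw,.100); place(SLOT[n],MYAW-np.pi,.099)
cx=T+X*.030
env.movel([.55,.05,.33],velocity=.4,rot=down(tyaw+np.pi/2))
c=calibration("wrist"); p,d=camera("wrist"); cv2.imwrite("pics/w4.png",p); np.save("pics/w4.npy",d); pickle.dump(c,open("pics/w4.pkl","wb"))
p,d=camera("top"); cv2.imwrite("pics/top4.png",p); st("end")
cv2.imwrite('pics/w4b.png',cv2.resize(np.hstack([cv2.imread('pics/w4.png'),p]),(800,300)))
```

```text
gripped t 14.88 tcp [0.6237 0.0962 0.1054] op 0.0511 F [-0.2 -0.5  2.6]
lifted t 15.97 tcp [0.6231 0.0965 0.2397] op 0.0517 F [ 0.  -0.5 -1.3]
down contact=True expected z 0.1040 t 19.41 tcp [ 0.4827 -0.3137  0.1043] op 0.0518 F [0.6 0.1 4.5]
gripped t 23.85 tcp [ 0.5927 -0.0139  0.1005] op 0.0508 F [-1.9  0.1  4.1]
lifted t 24.97 tcp [ 0.5919 -0.0133  0.2391] op 0.051 F [-0.5  0.6 -1.9]
down contact=True expected z 0.0990 t 27.85 tcp [ 0.5561 -0.304   0.0995] op 0.0513 F [-0.4  0.2  5.1]
end t 32.2 tcp [0.55   0.0497 0.3299] op 0.0742 F [-0.   0.8  0.4]
```

View pics/w4b.png

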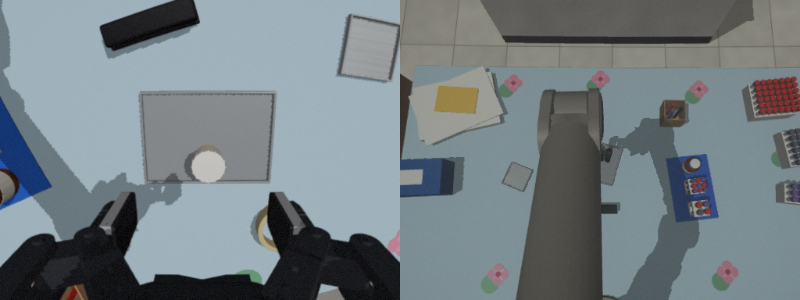

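The tray holds only the cup, at about (208,165) in the left half. All three cleared things stand upright on the mat. I'll re-measure the cup, tray and dish from this unobstructed view.

Run:
```python
from ops import *
c=pickle.load(open("pics/w4.pkl","rb")); d=np.load("pics/w4.npy"); p=cv2.imread("pics/w4.png").astype(int); P=points(c,d); z=P[...,2]
b,r=p[...,0],p[...,2]
m=((z>.043)&(z<.053)&(abs(b-r)<30)).astype(np.uint8); m[250:]=0
n,lab,s,ce=cv2.connectedComponentsWithStats(m); i=1+s[1:,4].argmax()
q=ray(c,np.argwhere(lab==i)[:,::-1],.048)[:,:2]; print("cup",s[i],q.mean(0),cv2.minEnclosingCircle((q*1000).astype(np.float32)),((q.mean(0)-T)@X,(q.mean(0)-T)@Y))
def rect(box):
    u0,v0,u1,v1=box; m=np.zeros(b.shape,np.uint8); m[v0:v1,u0:u1]=((b-r)/(b+1.)<.11)[v0:v1,u0:u1]
    m=cv2.morphologyEx(m,cv2.MORPH_OPEN,np.ones((3,3)))
    k=max(cv2.findContours(m,0,1)[0],key=cv2.contourArea)[:,0]; q=ray(c,k,.01)[:,:2]; print(cv2.minAreaRect((q*1000).astype(np.float32)))
rect((165,105,360,240)); rect((420,5,511,110)); print("T",T,np.rad2deg(tyaw))
```

```text
cup [ 244  191   45   44 1442] [0.60785493 0.04145379] ((608.1353759765625, 41.11359405517578), 25.357826232910156) (np.float64(0.02862877801994595), np.float64(0.00043414118779562755))
((579.7512817382812, 48.99669647216797), (199.44192504882812, 143.75514221191406), 74.04015350341797)
((513.2334594726562, 315.7828674316406), (90.23831176757812, 86.3303451538086), 68.79829406738281)
T [0.58021242 0.04891613] -15.97618341445923
```

Run:
```python
from ops import *
cup=np.array([.6082,.0413])
pick(cup,tyaw+np.pi/2,.090,f=30)
place(DISH+[0,0],np.deg2rad(68.8),.089,open_=.068)
p,d=camera("wrist"); cv2.imwrite("pics/w5.png",p); 
c=calibration("wrist"); P=points(c,d); z=P[...,2]; b,r=p[...,0].astype(int),p[...,2].astype(int)
m=((z>.040)&(z<.054)&(abs(b-r)<30)).astype(np.uint8); m[250:]=0
n,lab,s,ce=cv2.connectedComponentsWithStats(m); i=1+s[1:,4].argmax()
q=ray(c,np.argwhere(lab==i)[:,::-1],.047)[:,:2]; print("cup",s[i],q.mean(0),np.median(z[lab==i])); st()
```

```text
gripped t 34.57 tcp [0.6084 0.0412 0.0904] op 0.0467 F [-1.   0.1  3.3]
lifted t 35.73 tcp [0.6075 0.0415 0.2391] op 0.0472 F [-0.   0.5 -1. ]
down contact=True expected z 0.0890 t 38.67 tcp [0.5129 0.316  0.0894] op 0.0467 F [-1.6 -0.   6.5]
cup [ 228  153   62   60 2762] [0.51101589 0.31534706] 0.04633464894349684
 t 40.11 tcp [0.5123 0.3158 0.239 ] op 0.0677 F [-0.5 -0.6  0.1]
```

View pics/w5.png

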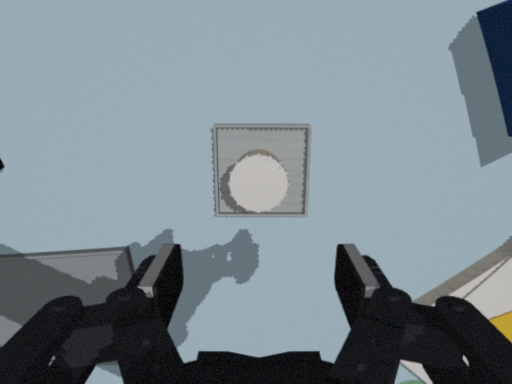

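The cup stands on the dish floor, at about (258,182) inside the dish rim. Now the return trips.

```bash
python3 - <<'E'
from ops import *
n="bottle"; pick(SLOT[n],MYAW-np.pi,.099); place(res[n][0],tyaw,.100)
n="rack_nine"; pick(SLOT[n],MYAW-np.pi,.104); place(res[n][0],tyaw,.105)
n="rack_four"; pick(SLOT[n],MYAW,.104); place(res[n][0],tyaw+np.pi/2,.105)
env.movel([.545,.06,.33],velocity=.3,rot=down(np.deg2rad(74)))
c=calibration("wrist"); p,d=camera("wrist"); cv2.imwrite("pics/w6.png",p); np.save("pics/w6.npy",d); pickle.dump(c,open("pics/w6.pkl","wb")); st("end")
E
sed 's#pics/w1#pics/w6#g;s#tray.pkl#/tmp/a.pkl#;s#start.pkl#/tmp/b.pkl#' m1.py > m6.py; python3 m6.py | grep -v "^cap"
python3 m1.py | grep -E "TRAY|maxres|^bottle|plate"
```

```text
gripped t 44.71 tcp [ 0.5563 -0.3043  0.0995] op 0.0511 F [-1.1  0.5  5.1]
lifted t 45.83 tcp [ 0.556  -0.3035  0.2392] op 0.0509 F [ 0.3  0.3 -2.2]
down contact=True expected z 0.1000 t 48.72 tcp [ 0.5924 -0.0137  0.1005] op 0.0512 F [-1.   0.1  6.8]
gripped t 53.15 tcp [ 0.4829 -0.314   0.1044] op 0.0515 F [-0.7  1.4  2.5]
lifted t 54.25 tcp [ 0.4827 -0.3133  0.2395] op 0.0513 F [-0.3  0.3 -1. ]
down contact=True expected z 0.1050 t 57.68 tcp [0.6233 0.0963 0.1053] op 0.0515 F [-0.5  0.3  5.6]
gripped t 63.17 tcp [ 0.4095 -0.3236  0.1043] op 0.0513 F [-1.4  0.5  3.1]
lifted t 64.27 tcp [ 0.4091 -0.323   0.2393] op 0.0514 F [-0.3  0.6 -3. ]
down contact=True expected z 0.1050 t 67.59 tcp [0.5527 0.0579 0.1052] op 0.0515 F [-0.7 -0.7  4.3]
end t 69.44 tcp [0.5441 0.0601 0.3283] op 0.074 F [-0.2 -0.4 -0.4]
cam [0.475 0.08  0.4  ]
front [0.5105 0.0687] 74.05 sd 0.00012 150
left [ 0.5237 -0.0387] -15.59 sd 0.00024 43
right [0.5736 0.1542] -16.5 sd 0.00026 44
back [(268, np.float64(240.5)), (272, np.float64(240.5)), (276, np.float64(240.5)), (280, np.float64(240.5)), (284, np.float64(240
[... 884 characters left out ...]
14 pitch 16.28133674935779 maxres 0.19990227764560586
bottle [ 0.59255454 -0.01389885] [ 29.66607684 -56.80048689] [ 29.88365182 -56.74407629] 17.50565528869629
rack_four plate x [-54.1  -3.4] y [-25.1  26.6]
rack_nine plate x [ 3.1 55.6] y [31.5 82.7]
TRAY [0.5802 0.0489] -15.98
rack_four 4 4 [0.5527 0.0577] [-28.84   0.91] rel yaw 0.22 pitch 23.75968372105199 maxres 0.08288624318117854
rack_nine 9 9 [0.6235 0.0962] [28.57 57.38] rel yaw -3.33 pitch 16.331161564134874 maxres 0.31124083662678004
bottle [ 0.59250184 -0.01378224] [ 29.07172148 -56.89420614] [ 28.97846121 -57.30805236] 17.753820419311523
rack_four plate x [-54.1  -2.2] y [-24.9  26.9]
rack_nine plate x [ 2.1 53.4] y [30.5 83.8]
```

View pics/w6.png

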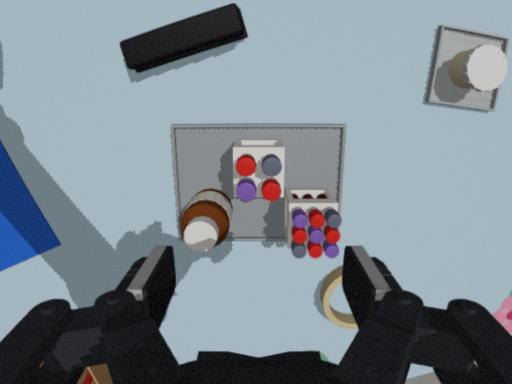

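All three are back within 1 mm of where they started and square to within 0.2°. The cup is in the dish, upper right at about (478,68), and the robot is clear of everything. I'm handing in.

Run:
```python
from ops import *
job.job_done(); st()
```

```text
the job is handed in; nothing more can be done
the job is handed in; nothing more can be done
```

The job is done and handed in at about 69 s of the 144 s allowed. I lifted rack_four, rack_nine and the bottle onto the mat, stood the cup in the dish, then put the bottle, rack_nine and rack_four back in the tray.

- **Cup:** it stands upright on the dish floor. Two wrist views after placing put it within about 2 mm of the dish centre.
- **Returned items:** my last wrist view shows each within about 0.6 mm of its measured start, judged by its caps. Both racks are square with the tray, rack_four within 0.02° and rack_nine within 0.14°.
- **Set-downs:** every one stopped on light contact, within 0.5 mm of the expected height.
- **Bystanders:** no grasp or path went near the pen pot, the tape or the stapler. I did not measure their positions again at the end.
- **Disagreements:**
  - The top and wrist cameras differed by about 1.5 mm on the tray's position, which is within the calibration error.
  - rack_four's plate edges and its caps differed by about 0.7 mm in the first view.
  - rack_nine's plate edges suggest it may be 1 to 2 mm further back than at the start; its caps show only 0.2 mm. Its 3.3° starting skew blurs that edge comparison.

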